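# Unlatch the tile carrier and lay it on the ware board

### The job

The metal tile carrier is pinned on the sloping wooden easel. Pull out the sprung plunger at the easel's lower end and twist it so that it stays latched open by itself; only then slide the carrier up the slope from under the steel bridge and set it down flat, handle up, in the middle of the plywood board. Do not drop the carrier, leave the plunger latched open, and do not disturb the two cups.

Things in the scene. Friction and masses are not known exactly. Their poses are not given: they have to be found in the camera images.
- easel: fixed wooden easel, foot 190 x 150 mm, about 150 mm high. Origin on the table under its middle, x to its high end, z up. Bed rises along +x at 30 degrees; 9 mm rails at both sides, a 9 mm stop along the lower edge, upper end open. At the lower end a steel bridge, 40 mm along the slope, crosses 12 to 22 mm above the bed; the carrier's lower edge lies under it, against the stop
- guide: forked steel plunger guide, fixed on the middle of the bridge. Origin on the plunger's axis at the bridge's top. x points up the slope (30 degrees above level), y across the easel, z along the plunger's axis, square to the bed (30 degrees from vertical, leaning to the low side). Two cheeks 18 mm high at y = +-4 to 14 mm leave an 8 mm slot along x
- knob_grip (a point): middle of the plunger's black T-grip, on the plunger's axis, 38 mm above the guide's origin when home. A bar 36 mm long (point x, along the slope when home), 12 mm thick (y), 22 mm high (z, along the axis); its underside is 9 mm above the cheeks' tops when home
- plunger (a joint): how far the plunger is pulled along the guide's z, m: 0 home (8 mm pin in the carrier's hole) to 0.018. A spring pulls it home, 4 N at 0, 11 N at 0.018. Home, its cross pin lies in the fork's slot and cannot turn; beyond 0.0115 it can. Turned and let go, it rests on the cheeks at about 0.0115, pin clear of the carrier
- knob (a joint): turn of the grip about the guide's z, rad: 0 home (cross pin in line with the slot), stops at -1.3 and +1.3; either way will do. It latches best at 0.8 to 1.2; light friction keeps it where it is left
- carrier: loose aluminium plate 150 (x) x 110 (y) x 8 mm (z), about 0.27 kg, 11 mm hole at x = -55 mm, two 7 mm tiles fixed on top beside its handle. Origin: centre of its underside; x up the slope when on the easel, z to the handle's side. Home, its origin is 55 mm up the slope from the guide's origin, 2 mm play at each side. It must slide 40 mm up the slope to clear the bridge
- handle (a point): middle of the carrier's wooden grip bar, at (20, 0, 37) mm in the carrier's frame, axes as the carrier's. 64 mm long (x), 14 mm thick (y), 22 mm high (z, 26 to 48 mm above the plate's underside), on two posts; the tile tops lie 15 mm above the underside
- board: plain plywood ware board lying on the table (does not move), 230 (x) x 220 (y) x 18 mm. Origin at the centre of its underside; z up, top at 18 mm
- cup: bystander: unglazed reddish cup, 72 mm wide, 80 mm high, origin at the centre of its underside
- jar: bystander: small speckled grey pinched cup, 62 mm wide, 60 mm high, origin at the centre of its underside

How it is judged:
By the outcome, as a careful person would: the job done as asked, in the order asked, and still so for the second after the job is handed in, with the robot touching nothing.
It also fails if it takes over 54 s, if anything falls off the work surface, if the arm or the gripper's body presses on something with over 40 N, if the wrist force passes 120 N, or if a joint passes its speed limit or range.

### The arm

A 6-joint arm with a two-finger parallel gripper is mounted at the origin on a cart in front of the work surface, level with it; the furniture and walls round the work are solid. World frame = base frame: x ahead of the robot, y to its left, z up, the work surface at z = 0. Lengths are in m, angles in degrees, forces in N, time in s.
With the tool pointing down it reaches from about 0.35 to 0.875 m from the base axis. Payload 4.2 kg.
Tool frame: the origin (TCP) lies midway between the tips of the shut fingers; the grasp point (between the pads) lies 19 mm behind it (hold_point_z is the z of the grasp point in the tool frame, in m); z points along the fingers, y is the direction in which the jaws open and shut (so a half turn about z gives the same grasp; the last joint's range is limited). The gripper opens to 87 mm and grips with 3 to 60 N. Pads are 19 mm wide; open, the fingers measure 117 mm over their backs; the gripper's body (75 mm by 190 mm) begins 51 mm behind the grasp point.
Start: joints at [79.79, 22.042, 0.453, 0, -68.411, -14.817], TCP at [0.264, 0.566, 0.223] pointing down, gripper open.
Joint ranges: [-179.83, 179.83], [-69.29, 118.12], [-61.27, 80.66], [-181.25, 117.63], [-171.15, -9.14], [-177.46, 177.46]. Speed limits (degrees/s): [159.86, 159.86, 180, 180, 180, 180].

### API

Orientations are given as a 3x3 rotation matrix whose columns are the frame's x, y, z axes.
In Python, from station import * gives the robot as it stands. The module is installed in compiled form; this text tells all that it offers.
- The arm moves only by the tool jog_arm, never from a script. Its argument "moves" is a list of rows, each a list of 7 numbers: the closure, from -1 (fully open) to 1 (shut), then the shift along the tool's x, y, z in m, then the turn, a rotation vector about the tool's x, y, z in rad. In form: [[gripper, x, y, z, wx, wy, wz], ...]. A call has exactly 10 rows; each row is the pose to reach, as a shift and turn from the pose commanded when the call began, along the tool's axes at that moment; what a row does not reach only later rows make up. A row lasts 1/12 s, in which the tool goes at most 41.7 mm and 7.16 degrees, less where a joint would pass 70% of its speed; a pose out of reach is approached as far as the arm can. A call with a gripper value outside its range is refused whole. The fingers move at their own pace and stop on an object; the grip force is fixed at half the most. Time passes only in rows, so rows that repeat a pose let the fingers close, or fill a call up. It gives the time, the measured TCP pose, the force and the opening at its end, in the units of the state.
- sense(): the state, without advancing time (a new reading comes with each control period).
- capture(name): name is "side" or "top" or "wrist"; returns a dict with "frame" (384x512x3 uint8, red, green, blue), "fov_y" (degrees; the focal length in pixels is half the picture's height over the tangent of half this angle, whatever the lens; pixels are square), "cx", "cy" (the principal point, pixels), "world_from_camera" (4x4, takes a point from camera to world coordinates). Camera axes: x right, y down, z forward; pixel columns grow to the right and rows downward; lengths in m; the calibration is good to about 2 mm. The wrist camera is an equidistant fisheye: a pixel r from the principal point sees the ray r / f radians off the axis. A picture is of the moment at which its call begins. There is no depth.
- finish_job(): hands the job in, once; it reports no verdict.
The state is a dict: "time_s": time; "joints": joint angles; "joint_velocities": joint speeds; "effort": joint torques, N m; "tcp_pos": TCP position; "ee_rot": TCP orientation; "wrist_force": force on the tool from outside, world axes, zero at the start; "moment": the same for the moment, N m; "gripper_width": opening from 0.0 (shut) to 1.0 (fully open).
Only numpy, scipy, OpenCV 4.12 (cv2) and the standard library are available. Lean on these libraries where they do the work, as an engineer would, in place of code of your own. Each camera call takes 0.05 s, during which the arm holds its last target.

## Working session

There is one attempt and no reset: what is moved stays moved. The work goes in short steps, Python scripts to look and compute and a tool call to move; the robot and the scene stay as the last step left them, time stands still between calls to the robot, and variables do not carry over. Pictures are saved under pics/ and viewed, and the job is handed in when it is done.

Besides the shell and the picture viewer there is one more tool, called after "Request:" as a command line: name --pt "numbers of a row" for each row, then --argument value for the rest. jog_arm: Moves the arm, as the interface text tells. Its arguments: {"type":"object","properties":{"moves":{"type":"array"}},"required":["moves"]}

```bash
mkdir -p pics
cat > h.py <<'E'
from station import *
import numpy as np, cv2
def snap(n,tag):
    c=capture(n); cv2.imwrite(f'pics/{tag}.png',cv2.cvtColor(c['frame'],cv2.COLOR_RGB2BGR)); 
    np.savez(f'pics/{tag}.npz',**{k:np.array(v) for k,v in c.items()},name=n); return c
E
python3 - <<'E'
from h import *
for n in ['side','top','wrist']:
    c=snap(n,n+'0'); print(n,c['fov_y'],c['cx'],c['cy'],np.round(c['world_from_camera'],3).tolist())
s=sense(); print({k:np.round(v,3).tolist() for k,v in s.items()})
E
```

```text
side 55.16917105918507 254.75595547227354 188.2475866494278 [[-0.999, 0.016, -0.048, 0.675], [0.05, 0.494, -0.868, 0.706], [0.01, -0.87, -0.494, 0.543], [0.0, 0.0, 0.0, 1.0]]
top 44.12575895465178 252.28326713369637 187.16079455997607 [[0.011, -0.981, 0.193, 0.438], [-1.0, -0.006, 0.024, -0.043], [-0.022, -0.193, -0.981, 1.218], [0.0, 0.0, 0.0, 1.0]]
wrist 65.70646984690485 257.4010802907719 190.10994361060912 [[-0.424, -0.866, -0.267, 0.337], [-0.906, 0.405, 0.123, 0.531], [0.002, 0.294, -0.956, 0.383], [0.0, 0.0, 0.0, 1.0]]
{'time_s': 0.15, 'joints': [79.791, 22.081, 0.396, -0.018, -68.411, -14.816], 'joint_velocities': [0.042, -0.127, 0.207, 0.089, -0.053, -0.03], 'effort': [-0.0, -39.105, 18.759, 4.222, 0.012, -0.0], 'tcp_pos': [0.264, 0.566, 0.222], 'ee_rot': [[0.906, -0.423, -0.001], [-0.423, -0.906, -0.002], [0.0, 0.002, -1.0]], 'wrist_force': [-0.3, -0.067, 0.163], 'moment': [0.016, -0.02, 0.021], 'gripper_width': 1.004}
```

View pics/side0.png

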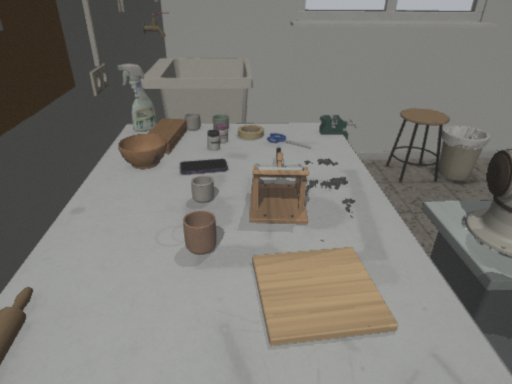

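View pics/top0.png

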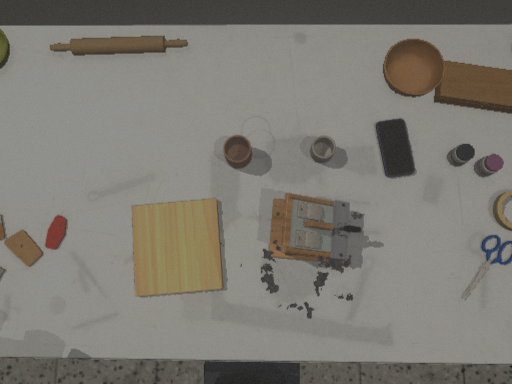

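View pics/wrist0.png

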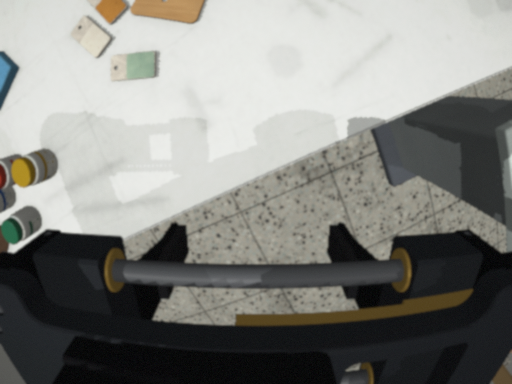

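Run:
```python
import cv2
t=cv2.imread('pics/top0.png'); a=cv2.resize(t[170:290,215:385],None,fx=4.5,fy=4.5,interpolation=cv2.INTER_CUBIC); cv2.imwrite('pics/top0c.png',a)
t=cv2.imread('pics/side0.png'); a=cv2.resize(t[135:235,180:380],None,fx=4,fy=4,interpolation=cv2.INTER_CUBIC); cv2.imwrite('pics/side0c.png',a)
```

```text
(no output)
```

View pics/top0c.png

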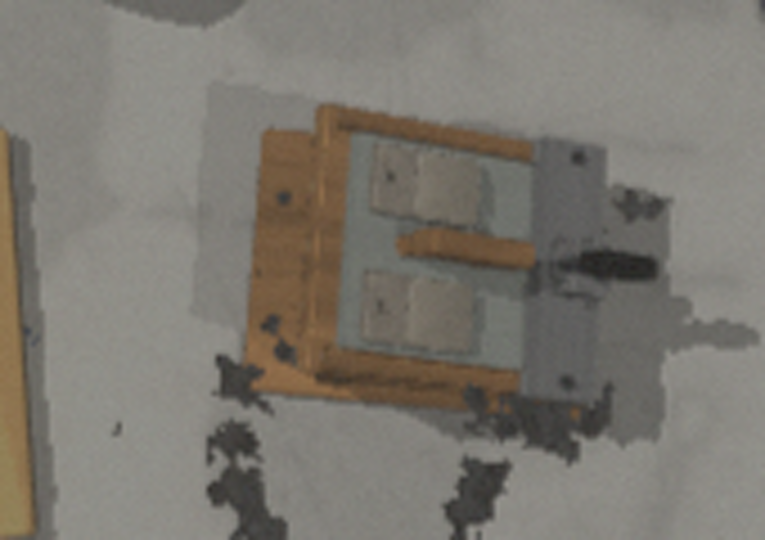

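View pics/side0c.png

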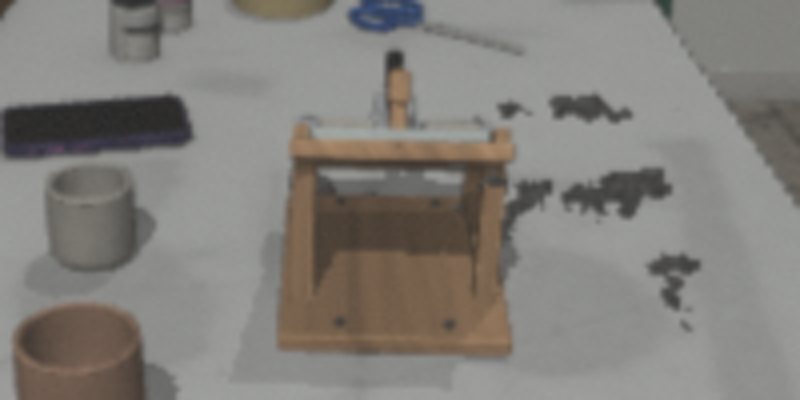

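```bash
cat >> h.py <<'E'
def ray(d,u,v):
    d=dict(d); f=192/np.tan(np.radians(float(d['fov_y'])/2)); x=(u-float(d['cx'])); y=(v-float(d['cy']))
    if str(d['name'])=='wrist':
        r=np.hypot(x,y); th=r/f; v_=np.array([x/r*np.sin(th),y/r*np.sin(th),np.cos(th)])
    else: v_=np.array([x/f,y/f,1.]); v_/=np.linalg.norm(v_)
    T=d['world_from_camera']; return T[:3,3],T[:3,:3]@v_
def proj(d,p):
    T=np.linalg.inv(d['world_from_camera']); f=192/np.tan(np.radians(float(d['fov_y'])/2)); q=T[:3,:3]@np.asarray(p)+T[:3,3]
    if str(d['name'])=='wrist':
        r=np.hypot(q[0],q[1]); th=np.arctan2(r,q[2]); return np.array([float(d['cx'])+f*th*q[0]/r,float(d['cy'])+f*th*q[1]/r])
    return np.array([float(d['cx'])+f*q[0]/q[2],float(d['cy'])+f*q[1]/q[2]])
def onz(d,u,v,z): o,r=ray(d,u,v); return o+r*(z-o[2])/r[2]
def tri(*obs):
    A=np.zeros((3,3));b=np.zeros(3)
    for d,u,v in obs:
        o,r=ray(d,u,v); M=np.eye(3)-np.outer(r,r); A+=M; b+=M@o
    p=np.linalg.solve(A,b); return p,[np.linalg.norm((np.eye(3)-np.outer(ray(*x)[1],ray(*x)[1]))@(p-ray(*x)[0])) for x in obs]
def load(t): return dict(np.load(f'pics/{t}.npz'))
E
python3 - <<'E'
from h import *
t=load('top0'); s=load('side0')
ct=lambda u,v:(215+u/4.5,170+v/4.5); cs=lambda u,v:(180+u/4,135+v/4)
print('knob',tri((t,*ct(620,265)),(s,*cs(394,62))))
print('handle hi end',tri((t,*ct(405,243)),(s,*cs(400,82))))
print('easel top corner far',tri((t,*ct(322,108)),(s,*cs(300,135))))
print('easel top corner near',tri((t,*ct(318,378)),(s,*cs(505,135))))
print('foot top corners',[np.round(onz(t,*ct(*p),0.012),3) for p in [(264,130),(247,390)]])
print('foot side',[np.round(onz(s,*cs(*p),0.0),3) for p in [(280,350),(512,354)]])
print('cup,jar',onz(t,238,150,.08),onz(t,322,148,.06))
b=t['frame'].astype(int); m=((b[:,:,0]-b[:,:,2]>60)).astype(np.uint8)
m[:, :120]=0;m[:,235:]=0
cs_,_=cv2.findContours(m,0,2); c=max(cs_,key=cv2.contourArea); r=cv2.minAreaRect(c); print(r)
B=[onz(t,*p,0.018) for p in cv2.boxPoints(r)]; print(np.round(B,4), np.mean(B,0),[np.linalg.norm(B[i]-B[i-1]) for i in range(4)])
b=s['frame'].astype(int)
E
```

```text
knob (array([ 0.55588616, -0.24939439,  0.12150787]), [np.float64(7.328098868887192e-05), np.float64(7.328098868904001e-05)])
handle hi end (array([ 0.56384775, -0.13670025,  0.1570823 ]), [np.float64(0.00163114122840814), np.float64(0.0016311412284082125)])
easel top corner far (array([ 0.63180892, -0.09584988,  0.14185041]), [np.float64(0.0012979150214273015), np.float64(0.0012979150214276157)])
easel top corner near (array([ 0.50022401, -0.09473358,  0.13936408]), [np.float64(0.004272921292915026), np.float64(0.004272921292915054)])
foot top corners [array([ 0.644, -0.069,  0.012]), array([ 0.496, -0.06 ,  0.012])]
foot side [array([ 0.643, -0.071,  0.   ]), array([ 0.495, -0.061,  0.   ])]
cup,jar [0.75485968 0.02119857 0.08      ] [ 0.76657017 -0.1898178   0.06      ]
((211.2529296875, 235.78823852539062), (71.4044418334961, 12.194745063781738), 85.60128784179688)
[[0.6368 0.1141 0.018 ]
 [0.6395 0.0828 0.018 ]
 [0.4592 0.0644 0.018 ]
 [0.4566 0.0948 0.018 ]] [0.54801919 0.08905742 0.018     ] [np.float64(0.18124744623909092), np.float64(0.03140698658215724), np.float64(0.18119508328315082), np.float64(0.03050072608815724)]
```

```bash
cat >> h.py <<'E'
from scipy.spatial.transform import Rotation as Rn
def frame(yaw):
    ex=np.array([np.cos(yaw),np.sin(yaw),0]); ey=np.array([-np.sin(yaw),np.cos(yaw),0]); ez=np.array([0,0,1.])
    c,s=np.cos(np.pi/6),np.sin(np.pi/6)
    return np.c_[c*ex+s*ez,ey,-s*ex+c*ez]
def delta(p,Rt):
    s=sense(); R=np.array(s['ee_rot']); print('t',s['time_s'],'shift',np.round(R.T@(np.array(p)-s['tcp_pos']),4),'rotvec',np.round((Rn.from_matrix(R).inv()*Rn.from_matrix(Rt)).as_rotvec(),4))
E
python3 - <<'E'
from h import *
G=frame(np.radians(86.3)); k=np.array([.556,-.251,.118])
Rt=G@np.diag([-1,1,-1]); delta(k+G[:,2]*.11,Rt); print(k+G[:,2]*.11)
E
```

```text
t 0.15 shift [0.6301 0.6679 0.0097] rotvec [ 0.3148 -0.46    1.1693]
[ 0.55245072 -0.30588536  0.21326279]
```

Request:
jog_arm --pt "-1 0.63 0.67 -0.06 0.315 -0.46 1.17" --pt "-1 0.63 0.67 -0.06 0.315 -0.46 1.17" --pt "-1 0.63 0.67 -0.06 0.315 -0.46 1.17" --pt "-1 0.63 0.67 -0.06 0.315 -0.46 1.17" --pt "-1 0.63 0.67 -0.06 0.315 -0.46 1.17" --pt "-1 0.63 0.67 -0.06 0.315 -0.46 1.17" --pt "-1 0.63 0.67 -0.06 0.315 -0.46 1.17" --pt "-1 0.63 0.67 -0.06 0.315 -0.46 1.17" --pt "-1 0.63 0.67 -0.06 0.315 -0.46 1.17" --pt "-1 0.63 0.67 -0.06 0.315 -0.46 1.17"

```text
time_s: 0.98
tcp_pos: [0.3941, 0.1696, 0.2504]
ee_rot: [[-0.019, -1.0, 0.024], [-0.872, 0.028, 0.489], [-0.49, -0.012, -0.872]]
wrist_force: [1.8, -0.2, -1.0]
gripper_width: 0.999
```

Run:
```python
from h import *
G=frame(np.radians(86.3)); k=np.array([.556,-.251,.118])
Rt=G@np.diag([-1,1,-1]); delta(k+G[:,2]*.13,Rt); print(np.round(sense()['joints'],1))
```

```text
t 0.9833 shift [ 0.43   -0.171  -0.2164] rotvec [ 0.0078 -0.0116  0.0376]
[ 23.9  -1.4 -19.6 -30.  -61.2 -13.1]
```

Request:
jog_arm --pt "-1 0.43 -0.171 -0.216 0.008 -0.012 0.038" --pt "-1 0.43 -0.171 -0.216 0.008 -0.012 0.038" --pt "-1 0.43 -0.171 -0.216 0.008 -0.012 0.038" --pt "-1 0.43 -0.171 -0.216 0.008 -0.012 0.038" --pt "-1 0.43 -0.171 -0.216 0.008 -0.012 0.038" --pt "-1 0.43 -0.171 -0.216 0.008 -0.012 0.038" --pt "-1 0.43 -0.171 -0.216 0.008 -0.012 0.038" --pt "-1 0.43 -0.171 -0.216 0.008 -0.012 0.038" --pt "-1 0.43 -0.171 -0.216 0.008 -0.012 0.038" --pt "-1 0.43 -0.171 -0.216 0.008 -0.012 0.038"

```text
time_s: 1.82
tcp_pos: [0.5248, -0.2262, 0.2337]
ee_rot: [[-0.054, -0.998, 0.029], [-0.865, 0.061, 0.497], [-0.498, 0.001, -0.867]]
wrist_force: [0.5, 0.6, 0.3]
gripper_width: 0.998
```

Request:
jog_arm --pt "-1 0.06 -0.02 -0.03 0 0 0" --pt "-1 0.06 -0.02 -0.03 0 0 0" --pt "-1 0.06 -0.02 -0.03 0 0 0" --pt "-1 0.06 -0.02 -0.03 0 0 0" --pt "-1 0.06 -0.02 -0.03 0 0 0" --pt "-1 0.06 -0.02 -0.03 0 0 0" --pt "-1 0.06 -0.02 -0.03 0 0 0" --pt "-1 0.06 -0.02 -0.03 0 0 0" --pt "-1 0.06 -0.02 -0.03 0 0 0" --pt "-1 0.06 -0.02 -0.03 0 0 0"

```text
time_s: 2.65
tcp_pos: [0.5407, -0.2915, 0.2309]
ee_rot: [[-0.052, -0.998, 0.03], [-0.866, 0.06, 0.497], [-0.497, -0.0, -0.867]]
wrist_force: [-0.7, -0.1, -0.1]
gripper_width: 0.998
```

Run:
```python
from h import *
G=frame(np.radians(86.3)); k=np.array([.556,-.251,.118])
Rt=G@np.diag([-1,1,-1]); delta(k+G[:,2]*.13,Rt); print(np.round(sense()['joints'],1))
c=snap('wrist','w1'); cv2.imwrite('pics/w1b.png',cv2.resize(cv2.imread('pics/w1.png'),(800,600),interpolation=cv2.INTER_CUBIC))
```

```text
t 2.65 shift [ 0.0207 -0.0125 -0.0114] rotvec [ 0.0023 -0.0029  0.0043]
[-28.   29.6  18.  -26.9 -91.7  26.9]
```

View pics/w1b.png

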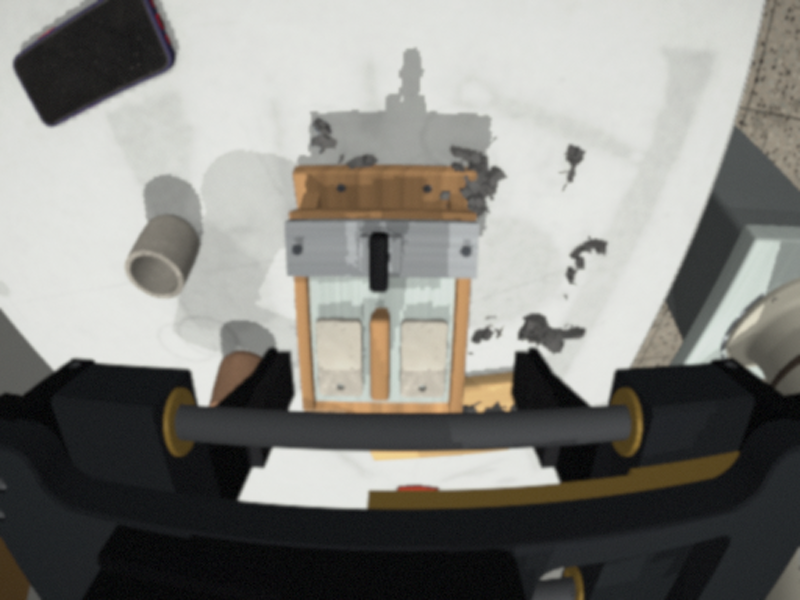

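Request:
jog_arm --pt "-1 0.02 -0.013 0.048 0 0 0.004" --pt "-1 0.02 -0.013 0.048 0 0 0.004" --pt "-1 0.02 -0.013 0.048 0 0 0.004" --pt "-1 0.02 -0.013 0.048 0 0 0.004" --pt "-1 0.02 -0.013 0.048 0 0 0.004" --pt "-1 0.02 -0.013 0.048 0 0 0.004" --pt "-1 0.02 -0.013 0.048 0 0 0.004" --pt "-1 0.02 -0.013 0.048 0 0 0.004" --pt "-1 0.02 -0.013 0.048 0 0 0.004" --pt "-1 0.02 -0.013 0.048 0 0 0.004"

```text
time_s: 3.53
tcp_pos: [0.554, -0.2865, 0.1793]
ee_rot: [[-0.056, -0.998, 0.03], [-0.866, 0.064, 0.497], [-0.497, 0.002, -0.868]]
wrist_force: [-0.7, -0.1, 0.4]
gripper_width: 0.997
```

Run:
```python
from h import *
c=snap('wrist','w2'); 
for n,y0 in (('w1',100),('w2',60)):
    t=cv2.imread(f'pics/{n}.png'); cv2.imwrite(f'pics/{n}c.png',cv2.resize(t[y0:y0+150,160:360],None,fx=4,fy=4,interpolation=cv2.INTER_CUBIC))
```

```text
(no output)
```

View pics/w1c.png

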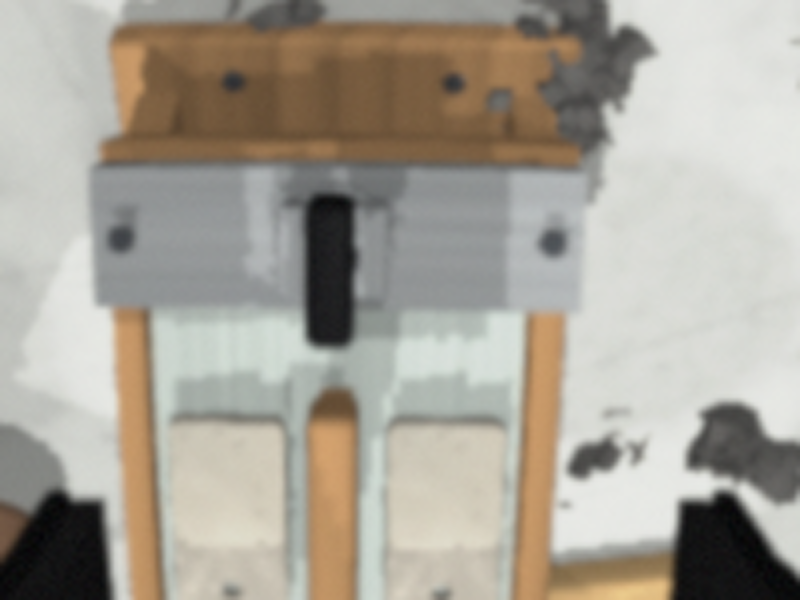

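View pics/w2c.png

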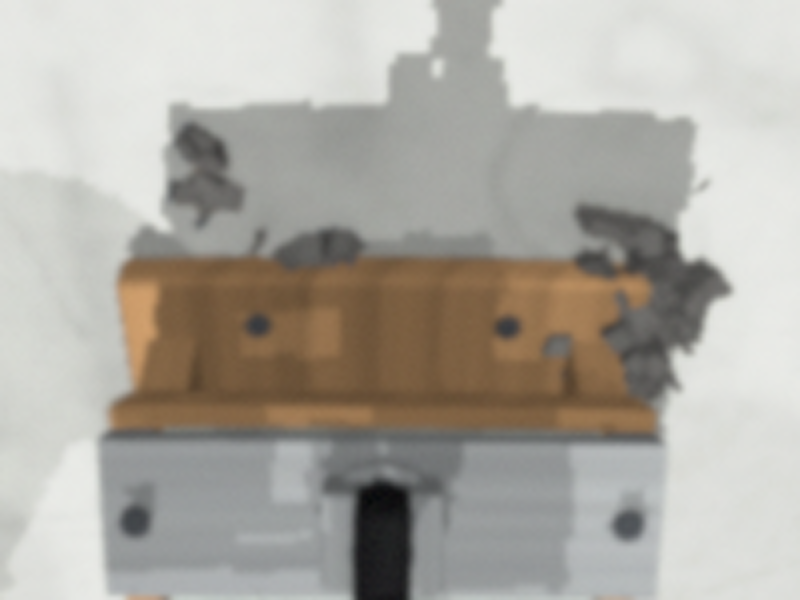

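Run:
```python
from h import *
t=cv2.imread('pics/w2.png'); cv2.imwrite('pics/w2d.png',cv2.resize(t[150:270,180:340],None,fx=5,fy=5,interpolation=cv2.INTER_CUBIC))
a,b,t,s=load('w1'),load('w2'),load('top0'),load('side0')
A=lambda u,v:(a,160+u/4,100+v/4); B=lambda u,v:(b,160+u/4,60+v/4); T=lambda u,v:(t,215+u/4.5,170+v/4.5)
P={}
for n,p,q,r in [('hiL',(97,305),(108,597),(533,153)),('hiR',(582,310),(657,597),(524,391)),('loL',(93,165),(102,436),(604,150)),('loR',(587,168),(660,436),(598,400)),('sL',(121,238),(136,521),(578,157)),('sR',(553,241),(628,524),(567,383))]:
    x,e=tri(A(*p),B(*q)); y,e2=tri(A(*p),B(*q),T(*r)); P[n]=y
    print(n,np.round(x,4),np.round(e,4),'|',np.round(y,4),np.round(e2,4))
d=P['sL']-P['sR']; print('yaw',np.degrees(np.arctan2(d[1],d[0]))-90)
d=P['loL']-P['loR']; print('yaw',np.degrees(np.arctan2(d[1],d[0]))-90, np.linalg.norm(d))
u=(P['hiL']+P['hiR']-P['loL']-P['loR'])/2; print('up',u,np.linalg.norm(u),np.degrees(np.arcsin(u[2]/np.linalg.norm(u))))
print('mid',(P['hiL']+P['hiR']+P['loL']+P['loR'])/4,(P['sL']+P['sR'])/2)
```

```text
hiL [ 0.6258 -0.2215  0.098 ] [0.0002 0.0002] | [ 0.6257 -0.2127  0.0898] [0.0034 0.0037 0.0069]
hiR [ 0.4903 -0.2052  0.0919] [0.0001 0.0001] | [ 0.491  -0.2038  0.0908] [0.0011 0.0009 0.002 ]
loL [ 0.6254 -0.2493  0.0702] [0. 0.] | [ 0.624  -0.2519  0.0733] [0.0004 0.0003 0.0005]
loR [ 0.4867 -0.2304  0.0593] [0.0005 0.0005] | [ 0.4898 -0.2442  0.0751] [0.0012 0.0014 0.0004]
sL [ 0.6178 -0.2346  0.0853] [0.0001 0.0001] | [ 0.6175 -0.2354  0.0861] [0.0001 0.0001 0.    ]
sR [ 0.4988 -0.2262  0.0857] [0.0001 0.0001] | [ 0.4984 -0.2264  0.0858] [0.0003 0.0005 0.0008]
yaw -94.31999939729036
yaw -93.27937474062327 0.13446569380044726
up [0.00151263 0.03976677 0.01611303] 0.042933829819644345 22.04280674163239
mid [ 0.55763179 -0.2281219   0.08224253] [ 0.55792506 -0.23093163  0.08595805]
```

View pics/w2d.png

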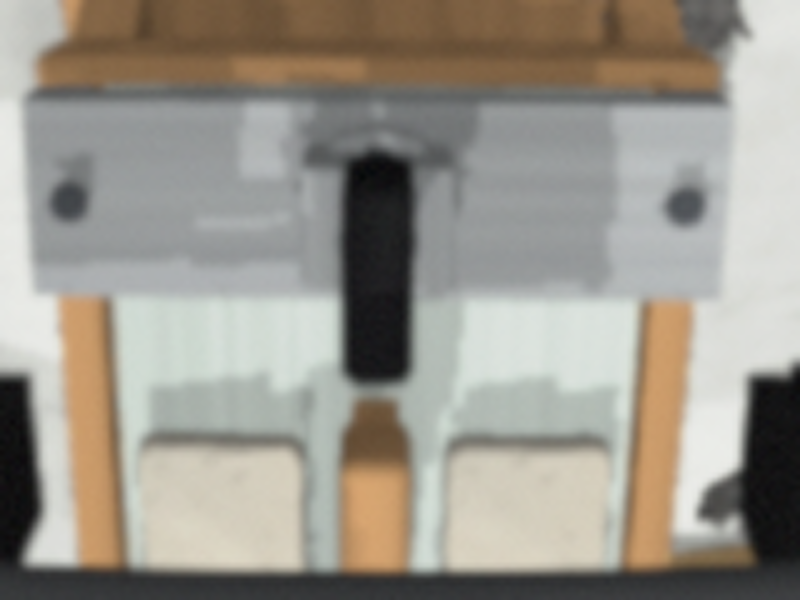

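Run:
```python
from h import *
a,b,t=load('w1'),load('w2'),load('top0')
G=frame(np.radians(86.2)); g=np.array([.558,-.231,.0855])
for n,d in (('w1',a),('w2',b),('top0',t)):
    for q in [(18,0,49),(-18,0,49),(-18,0,27),(18,6,49),(18,-6,49),(20,-7,4),(-20,67,0),(43,0,26),(43,7,26),(43,-7,26),(107,0,26)]: 
        p=proj(d,g+G@np.array(q)/1000); 
        print(n,q,np.round(p,1),np.round((p-[160,100])*4 if n=='w1' else (p-[180,150])*5 if n=='w2' else (p-[215,170])*4.5,0))
```

```text
w1 (18, 0, 49) [242.  187.8] [328. 351.]
w1 (-18, 0, 49) [241.7 150.2] [327. 201.]
w1 (-18, 0, 27) [242.8 146.6] [331. 186.]
w1 (18, 6, 49) [248.3 187.8] [353. 351.]
w1 (18, -6, 49) [235.7 187.8] [303. 351.]
w1 (20, -7, 4) [237.6 177.8] [310. 311.]
w1 (-20, 67, 0) [305.8 141.7] [583. 167.]
w1 (43, 0, 26) [243.3 204.4] [333. 418.]
w1 (43, 7, 26) [250.  204.5] [360. 418.]
w1 (43, -7, 26) [236.6 204.4] [306. 418.]
w1 (107, 0, 26) [244.  257.7] [336. 631.]
w2 (18, 0, 49) [255.5 228.8] [377. 394.]
w2 (-18, 0, 49) [255.4 186.5] [377. 183.]
w2 (-18, 0, 27) [255.6 179.2] [378. 146.]
w2 (18, 6, 49) [262.8 228.8] [414. 394.]
w2 (18, -6, 49) [248.2 228.8] [341. 394.]
w2 (20, -7, 4) [248.4 211.3] [342. 307.]
w2 (-20, 67, 0) [326.1 170.2] [730. 101.]
w2 (43, 0, 26) [255.6 243.1] [378. 465.]
w2 (43, 7, 26) [263.2 243.1] [416. 465.]
w2 (43, -7, 26) [248.  243.1] [340. 465.]
w2 (107, 0, 26) [255.7 298. ] [379. 740.]
top0 (18, 0, 49) [349.8 227.5] [607. 259.]
top0 (-18, 0, 49) [362.  229.3] [661. 267.]
top0 (-18, 0, 27) [355.6 229.9] [633. 269.]
top0 (18, 6, 49) [349.7 230.1] [606. 271.]
top0 (18, -6, 49) [349.9 224.9] [607. 247.]
top0 (20, -7, 4) [336.7 225.5] [548. 250.]
top0 (-20, 67, 0) [347.7 258.6] [597. 399.]
top0 (43, 0, 26) [334.7 226.8] [539. 256.]
top0 (43, 7, 26) [334.6 229.8] [538. 269.]
top0 (43, -7, 26) [334.9 223.8] [539. 242.]
top0 (107, 0, 26) [312.  223.4] [436. 240.]
```

```bash
cat >> h.py <<'E'
G=frame(np.radians(86.2)); g=np.array([.558,-.231,.0855])-0.001*G[:,0]-0.001*G[:,2]
Rt=G@np.diag([-1,1,-1])
E
python3 - <<'E'
from h import *
delta(g+G[:,2]*.024,Rt)
E
```

```text
t 3.5833 shift [-0.0006 -0.0006  0.0859] rotvec [ 0.0029 -0.0028  0.0009]
```

Request:
jog_arm --pt "-1 0 0 0.02 0 0 0" --pt "-1 0 0 0.04 0 0 0" --pt "-1 0 0 0.055 0 0 0" --pt "-1 0 0 0.07 0 0 0" --pt "-1 0 0 0.078 0 0 0" --pt "-1 0 0 0.086 0 0 0" --pt "-1 0 0 0.086 0 0 0" --pt "-1 0 0 0.086 0 0 0" --pt "-1 0 0 0.086 0 0 0" --pt "-1 0 0 0.086 0 0 0"

```text
time_s: 4.42
tcp_pos: [0.557, -0.2443, 0.1051]
ee_rot: [[-0.056, -0.998, 0.031], [-0.866, 0.064, 0.496], [-0.497, 0.001, -0.868]]
wrist_force: [0.1, -0.2, 0.2]
gripper_width: 1.0
```

Run:
```python
from h import *
delta(g+G[:,2]*.024,Rt)
c=snap('wrist','w3'); t=cv2.imread('pics/w3.png'); cv2.imwrite('pics/w3b.png',cv2.resize(t[150:350,130:390],None,fx=3,fy=3,interpolation=cv2.INTER_CUBIC))
```

```text
t 4.4167 shift [-0.0008 -0.0001  0.0006] rotvec [ 0.0017 -0.0036  0.0013]
```

View pics/w3b.png

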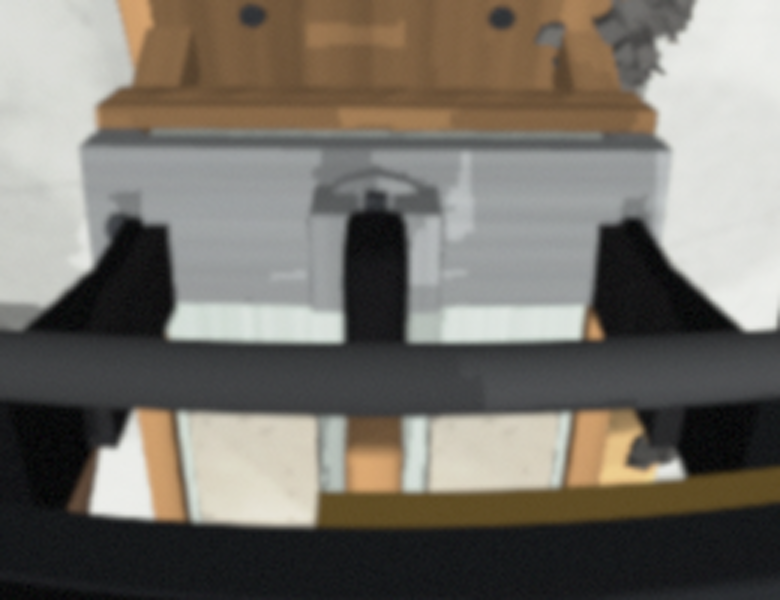

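Request:
jog_arm --pt "1 0 -0.001 0 0 0 0" --pt "1 0 -0.001 0 0 0 0" --pt "1 0 -0.001 0 0 0 0" --pt "1 0 -0.001 0 0 0 0" --pt "1 0 -0.001 0 0 0 0" --pt "1 0 -0.001 0 0 0 0" --pt "1 0 -0.001 0 0 0 0" --pt "1 0 -0.001 0 0 0 0" --pt "1 0 -0.001 0 0 0 0" --pt "1 0 -0.001 0 0 0 0"

```text
time_s: 5.3
tcp_pos: [0.5576, -0.2437, 0.1042]
ee_rot: [[-0.057, -0.998, 0.03], [-0.866, 0.064, 0.497], [-0.498, 0.002, -0.867]]
wrist_force: [-0.2, -0.8, 0.0]
gripper_width: 0.331
```

Run:
```python
from h import *
delta(g+G[:,2]*.024,Rt); s=sense(); print(s['gripper_width']*87,s['wrist_force'],s['joint_velocities'])
```

```text
t 5.3 shift [-0.0006  0.0004 -0.0004] rotvec [ 0.0033 -0.0027  0.0008]
28.765837904672175 [-0.2261003  -0.84326509  0.04413767] [ 0.05145962  0.03250512  0.09258777  0.03177456 -0.01234843 -0.02345089]
```

Request:
jog_arm --pt "1 0 0 0 0 0 0" --pt "1 0 0 0 0 0 0" --pt "1 0 0 0 0 0 0" --pt "1 0 0 0 0 0 0" --pt "1 0 0 0 0 0 0" --pt "1 0 0 -0.004 0 0 0" --pt "1 0 0 -0.008 0 0 0" --pt "1 0 0 -0.012 0 0 0" --pt "1 0 0 -0.0155 0 0 0" --pt "1 0 0 -0.0155 0 0 0"

```text
time_s: 6.13
tcp_pos: [0.5579, -0.2508, 0.1165]
ee_rot: [[-0.058, -0.998, 0.031], [-0.865, 0.065, 0.498], [-0.499, 0.002, -0.867]]
wrist_force: [5.3, 2.7, -9.2]
gripper_width: 0.13
```

Run:
```python
from h import *
delta(g+G[:,2]*.0395,Rt); s=sense(); print(s['gripper_width']*87,Rt.T@s['wrist_force'],np.array(s['ee_rot']).T@s['moment'],s['joints'])
c=snap('wrist','w4'); t=cv2.imread('pics/w4.png'); cv2.imwrite('pics/w4b.png',cv2.resize(t[150:350,130:390],None,fx=3,fy=3,interpolation=cv2.INTER_CUBIC))
```

```text
t 6.1333 shift [-0.0006  0.0012 -0.0018] rotvec [ 0.0019 -0.0016 -0.0001]
11.330856380758298 [ 1.91165113 -5.09073168  9.4958362 ] [1.82541348 1.59550077 0.04525653] [-24.41870729  33.97617066   9.02679711 -28.43140934 -78.18224869
  29.83810677]
```

View pics/w4b.png

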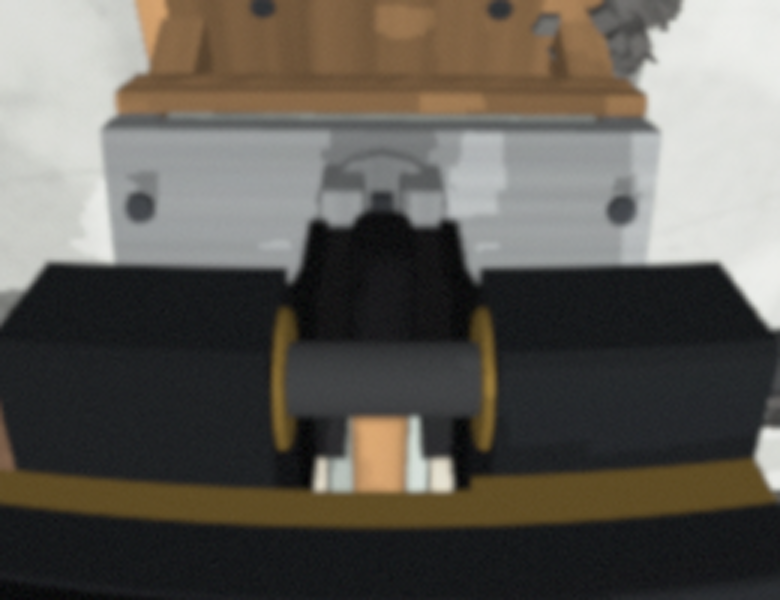

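Request:
jog_arm --pt "1 0 0.001 -0.001 0 0 0" --pt "1 0 0.001 -0.001 0 0 0.12" --pt "1 0 0.001 -0.001 0 0 0.24" --pt "1 0 0.001 -0.001 0 0 0.36" --pt "1 0 0.001 -0.001 0 0 0.48" --pt "1 0 0.001 -0.001 0 0 0.6" --pt "1 0 0.001 -0.001 0 0 0.72" --pt "1 0 0.001 -0.001 0 0 0.84" --pt "1 0 0.001 -0.001 0 0 0.96" --pt "1 0 0.001 -0.001 0 0 1.05"

```text
time_s: 7.02
tcp_pos: [0.5554, -0.2489, 0.1167]
ee_rot: [[-0.897, -0.441, 0.027], [-0.37, 0.782, 0.502], [-0.242, 0.44, -0.865]]
wrist_force: [2.8, 5.3, -6.6]
gripper_width: 0.134
```

Run:
```python
from h import *
delta(g+G[:,2]*.0395,Rt@Rn.from_rotvec([0,0,1.05]).as_matrix()); s=sense(); print(s['gripper_width']*87,'guide frame F',G.T@s['wrist_force'],s['joints'], 'pos guide',G.T@(s['tcp_pos']-g))
```

```text
t 7.0167 shift [-0.0007 -0.0015 -0.0025] rotvec [ 0.0059 -0.0044 -0.0063]
11.645594595309767 guide frame F [ 1.4549728  -2.44068952 -8.50451132] [-24.42451395  33.89976722   8.83330675 -28.53179845 -78.44959472
 -30.59593642] pos guide [0.00096855 0.00139734 0.03703217]
```

Request:
jog_arm --pt "1 0 0 0 0 0 0" --pt "1 0 0 0.001 0 0 0" --pt "1 0 0 0.001 0 0 0" --pt "1 0 0 0.002 0 0 0" --pt "1 0 0 0.002 0 0 0" --pt "1 0 0 0.003 0 0 0" --pt "1 0 0 0.003 0 0 0" --pt "1 0 0 0.003 0 0 0" --pt "1 0 0 0.003 0 0 0" --pt "1 0 0 0.003 0 0 0"

```text
time_s: 7.85
tcp_pos: [0.5555, -0.248, 0.1151]
ee_rot: [[-0.894, -0.447, 0.027], [-0.375, 0.78, 0.501], [-0.245, 0.438, -0.865]]
wrist_force: [2.2, 5.2, -4.1]
gripper_width: 0.138
```

Run:
```python
from h import *
s=sense(); print(s['gripper_width']*87,'guide frame F',G.T@s['wrist_force'], 'pos guide',G.T@(s['tcp_pos']-g))
c=snap('wrist','w5'); t=cv2.imread('pics/w5.png'); cv2.imwrite('pics/w5b.png',cv2.resize(t[100:350,100:420],None,fx=2.4,fy=2.4,interpolation=cv2.INTER_CUBIC))
```

```text
11.971925594133046 guide frame F [ 2.51694486 -1.86955586 -6.23727754] pos guide [0.00095151 0.00137222 0.03516962]
```

View pics/w5b.png

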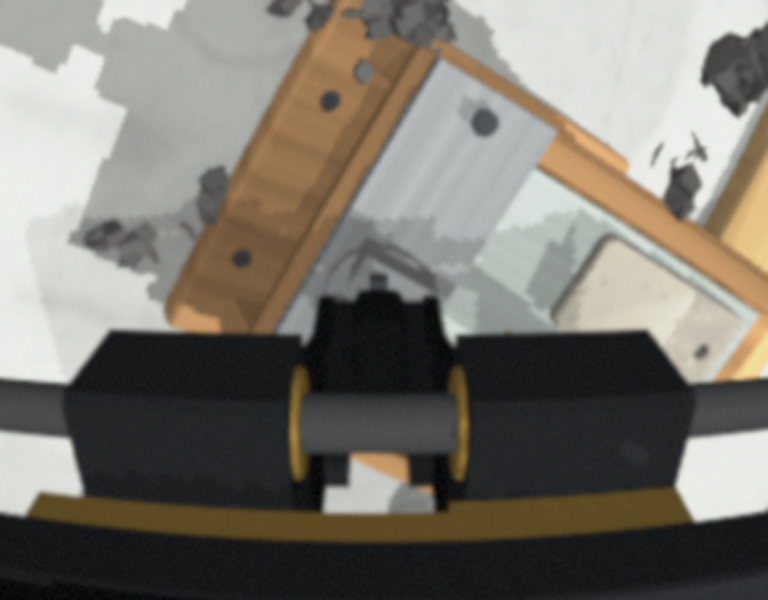

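Request:
jog_arm --pt "1 0 0 0.001 0 0 0" --pt "1 0 0 0.002 0 0 0" --pt "1 0 0 0.003 0 0 0" --pt "1 0 0 0.003 0 0 0" --pt "1 0 0 0.003 0 0 0" --pt "1 0 0 0.003 0 0 0" --pt "1 0 0 0.003 0 0 0" --pt "1 0 0 0.003 0 0 0" --pt "1 0 0 0.003 0 0 0" --pt "1 0 0 0.003 0 0 0"

```text
time_s: 8.73
tcp_pos: [0.5556, -0.2481, 0.1149]
ee_rot: [[-0.893, -0.448, 0.028], [-0.376, 0.781, 0.499], [-0.246, 0.435, -0.866]]
wrist_force: [0.4, 4.3, 5.0]
gripper_width: 0.133
```

Run:
```python
from h import *
s=sense(); print(s['gripper_width']*87,'guide frame F',G.T@s['wrist_force'], 'pos guide',G.T@(s['tcp_pos']-g))
```

```text
11.55527558794255 guide frame F [ 6.19269469 -0.11867421  2.18663707] pos guide [0.00083741 0.00130875 0.03508096]
```

Request:
jog_arm --pt "1 0 0 -0.002 0 0 0" --pt "1 0 0 -0.002 0 0 0" --pt "-1 0 0 -0.002 0 0 0" --pt "-1 0 0 -0.002 0 0 0" --pt "-1 0 0 -0.002 0 0 0" --pt "-1 0 0 -0.002 0 0 0" --pt "-1 0 0 -0.002 0 0 0" --pt "-1 0 0 -0.002 0 0 0" --pt "-1 0 0 -0.002 0 0 0" --pt "-1 0 0 -0.002 0 0 0"

```text
time_s: 9.57
tcp_pos: [0.5562, -0.25, 0.1151]
ee_rot: [[-0.894, -0.447, 0.03], [-0.375, 0.783, 0.497], [-0.245, 0.433, -0.867]]
wrist_force: [0.4, -0.1, -0.5]
gripper_width: 0.657
```

Request:
jog_arm --pt "-1 0 0 -0.005 0 0 0" --pt "-1 0 0 -0.01 0 0 0" --pt "-1 0 0 -0.02 0 0 0" --pt "-1 0 0 -0.03 0 0 0" --pt "-1 0 0 -0.05 0 0 0" --pt "-1 0 0 -0.07 0 0 0" --pt "-1 0 0 -0.09 0 0 0" --pt "-1 0 0 -0.11 0 0 0" --pt "-1 0 0 -0.11 0 0 0" --pt "-1 0 0 -0.11 0 0 0"

```text
time_s: 10.4
tcp_pos: [0.5533, -0.3056, 0.2122]
ee_rot: [[-0.894, -0.448, 0.033], [-0.375, 0.784, 0.495], [-0.248, 0.43, -0.868]]
wrist_force: [0.5, 0.6, -0.8]
gripper_width: 1.001
```

Run:
```python
from h import *
s=sense(); print(s['gripper_width']*87,'guide frame F',G.T@s['wrist_force'], 'pos guide',G.T@(s['tcp_pos']-g))
c=snap('wrist','w6'); t=cv2.imread('pics/w6.png'); cv2.imwrite('pics/w6b.png',cv2.resize(t,None,fx=1.56,fy=1.56,interpolation=cv2.INTER_CUBIC))
```

```text
87.07284981717237 guide frame F [ 0.16500784 -0.426573   -1.07061705] pos guide [-0.00035054 -0.00022291  0.14812433]
```

View pics/w6b.png

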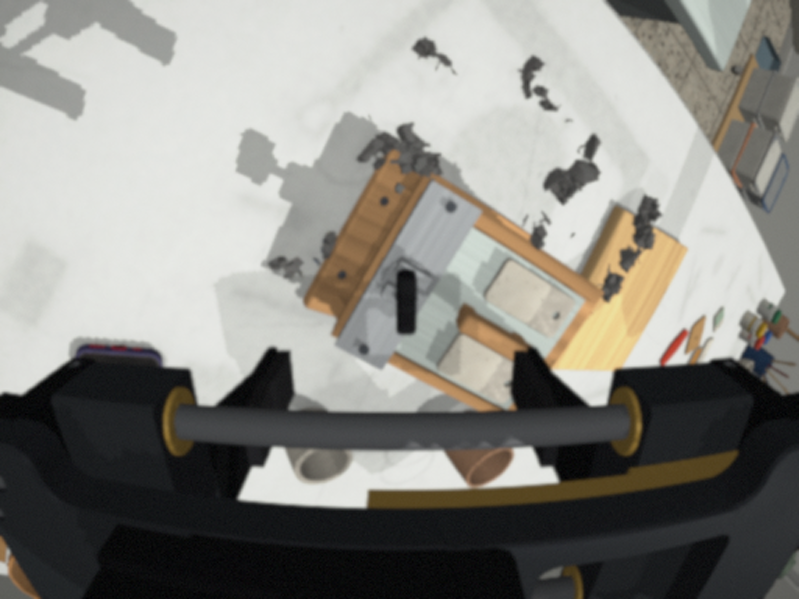

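Run:
```python
from h import *
delta(g+G@[.067,0,.075],Rt)
```

```text
t 10.45 shift [-0.034   0.0582  0.0714] rotvec [ 7.0000e-04 -3.4000e-03 -1.0494e+00]
```

Request:
jog_arm --pt "-1 -0.034 0.058 0.0 0 -0.003 -0.12" --pt "-1 -0.034 0.058 0.0 0 -0.003 -0.24" --pt "-1 -0.034 0.058 0.02 0 -0.003 -0.36" --pt "-1 -0.034 0.058 0.04 0 -0.003 -0.48" --pt "-1 -0.034 0.058 0.06 0 -0.003 -0.6" --pt "-1 -0.034 0.058 0.071 0 -0.003 -0.72" --pt "-1 -0.034 0.058 0.071 0 -0.003 -0.84" --pt "-1 -0.034 0.058 0.071 0 -0.003 -0.96" --pt "-1 -0.034 0.058 0.071 0 -0.003 -1.049" --pt "-1 -0.034 0.058 0.071 0 -0.003 -1.049"

```text
time_s: 11.28
tcp_pos: [0.5589, -0.2102, 0.1812]
ee_rot: [[-0.057, -0.998, 0.029], [-0.864, 0.064, 0.5], [-0.501, 0.003, -0.866]]
wrist_force: [-0.1, 1.0, -0.4]
gripper_width: 0.998
```

Run:
```python
from h import *
delta(g+G@[.067,0,-.002],Rt)
c=snap('wrist','w7'); t=cv2.imread('pics/w7.png'); cv2.imwrite('pics/w7b.png',cv2.resize(t,None,fx=1.56,fy=1.56,interpolation=cv2.INTER_CUBIC))
for q in [(43,0,26),(43,7,26),(43,-7,26)]: print(proj(load('w7'),g+G@np.array(q)/1000)*1.56)
```

```text
t 11.2833 shift [-0.     -0.0008  0.0755] rotvec [0.0042 0.0009 0.0006]
[397.85552699 283.44590244]
[412.81022155 283.44630086]
[382.90543836 283.45459668]
```

View pics/w7b.png

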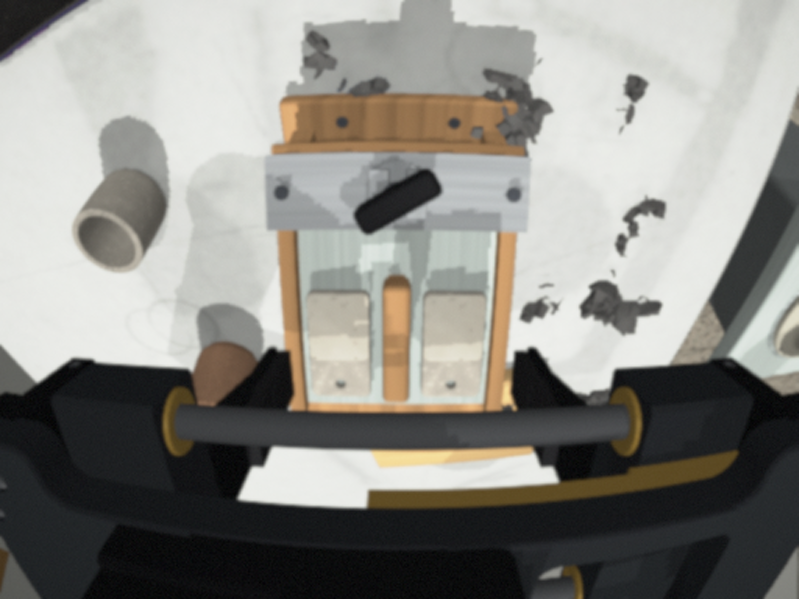

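Request:
jog_arm --pt "-1 0 -0.001 0.02 0 0 0" --pt "-1 0 -0.001 0.04 0 0 0" --pt "-1 0 -0.001 0.055 0 0 0" --pt "-1 0 -0.001 0.065 0 0 0" --pt "-1 0 -0.001 0.07 0 0 0" --pt "-1 0 -0.001 0.075 0 0 0" --pt "-1 0 -0.001 0.075 0 0 0" --pt "-1 0 -0.001 0.075 0 0 0" --pt "1 0 -0.001 0.075 0 0 0" --pt "1 0 -0.001 0.075 0 0 0"

```text
time_s: 12.17
tcp_pos: [0.5632, -0.1742, 0.1181]
ee_rot: [[-0.057, -0.998, 0.033], [-0.864, 0.066, 0.498], [-0.499, 0.0, -0.866]]
wrist_force: [-0.2, -0.1, 0.1]
gripper_width: 0.921
```

Request:
jog_arm --pt "1 0 0 0 0 0 0" --pt "1 0 0 0 0 0 0" --pt "1 0 0 0 0 0 0" --pt "1 0 0 0 0 0 0" --pt "1 0 0 0 0 0 0" --pt "1 0 0 0 0 0 0" --pt "1 0 0 0 0 0 0" --pt "1 0 0 0 0 0 0" --pt "1 0 0 0 0 0 0" --pt "1 0 0 0 0 0 0"

```text
time_s: 13.0
tcp_pos: [0.5631, -0.1738, 0.1174]
ee_rot: [[-0.058, -0.998, 0.032], [-0.864, 0.066, 0.499], [-0.5, 0.001, -0.866]]
wrist_force: [2.8, -0.0, 0.0]
gripper_width: 0.17
```

Run:
```python
from h import *
delta(g+G@[.067,0,-.002],Rt)
s=sense(); print(s['gripper_width']*87,'guide frame F',G.T@s['wrist_force'], 'pos guide',G.T@(s['tcp_pos']-g))
```

```text
t 13.0 shift [-0.0003  0.0013  0.0019] rotvec [ 0.0012 -0.0004 -0.0002]
14.760235788343609 guide frame F [ 0.17041475 -2.75004194 -0.06371461] pos guide [ 6.66748609e-02 -1.26370267e-03 -6.93597156e-05]
```

Request:
jog_arm --pt "1 0 0.001 0 0 0 0" --pt "1 0 0.001 -0.001 0 0 0" --pt "1 0 0.001 -0.0015 0 0 0" --pt "1 -0.002 0.001 -0.0015 0 0 0" --pt "1 -0.005 0.001 -0.0015 0 0 0" --pt "1 -0.008 0.001 -0.0015 0 0 0" --pt "1 -0.011 0.001 -0.0015 0 0 0" --pt "1 -0.014 0.001 -0.0015 0 0 0" --pt "1 -0.017 0.001 -0.0015 0 0 0" --pt "1 -0.02 0.001 -0.0015 0 0 0"

```text
time_s: 13.83
tcp_pos: [0.5636, -0.1574, 0.129]
ee_rot: [[-0.057, -0.998, 0.033], [-0.865, 0.066, 0.498], [-0.499, -0.0, -0.867]]
wrist_force: [4.1, -2.3, -4.3]
gripper_width: 0.16
```

Run:
```python
from h import *
s=sense(); print(s['gripper_width']*87,'guide frame F',G.T@s['wrist_force'], 'pos guide',G.T@(s['tcp_pos']-g))
c=snap('wrist','w8'); t=cv2.imread('pics/w8.png'); cv2.imwrite('pics/w8b.png',cv2.resize(t,None,fx=1.56,fy=1.56,interpolation=cv2.INTER_CUBIC))
```

```text
13.92588295192667 guide frame F [-3.89900097 -4.26277039 -2.73273622] pos guide [ 0.08670947 -0.00071134  0.00178819]
```

View pics/w8b.png

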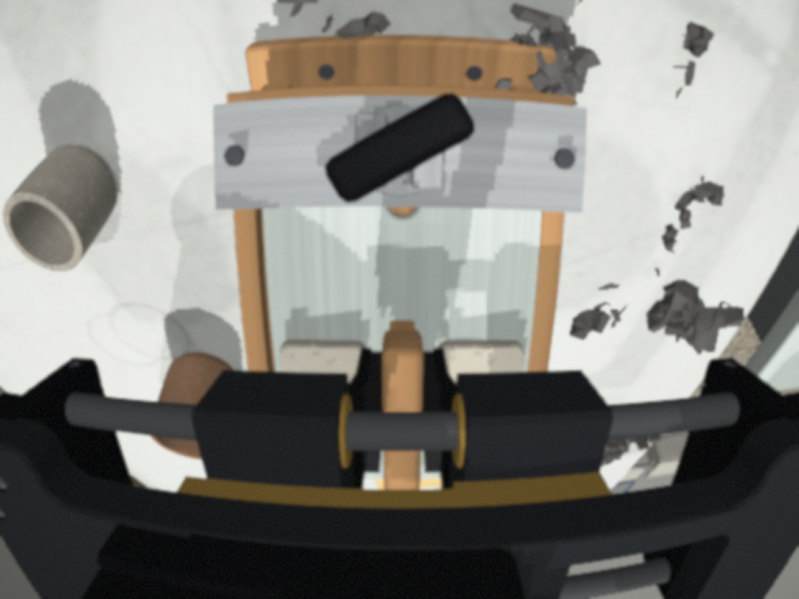

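Request:
jog_arm --pt "1 -0.003 -0.0015 0 0 0 0" --pt "1 -0.006 -0.0015 0 0 0 0" --pt "1 -0.01 -0.0015 0 0 0 0" --pt "1 -0.014 -0.0015 0 0 0 0" --pt "1 -0.018 -0.0015 0 0 0 0" --pt "1 -0.022 -0.0015 0 0 0 0" --pt "1 -0.026 -0.0015 0 0 0 0" --pt "1 -0.03 -0.0015 0 0 0 0" --pt "1 -0.034 -0.0015 0 0 0 0" --pt "1 -0.038 -0.0015 0 0 0 0"

```text
time_s: 14.72
tcp_pos: [0.5662, -0.1238, 0.1479]
ee_rot: [[-0.058, -0.998, 0.03], [-0.864, 0.065, 0.499], [-0.5, 0.003, -0.866]]
wrist_force: [1.0, -0.6, -3.9]
gripper_width: 0.158
```

Run:
```python
from h import *
s=sense(); print(s['gripper_width']*87,'guide frame F',G.T@s['wrist_force'], 'pos guide',G.T@(s['tcp_pos']-g))
c=snap('wrist','w9'); t=cv2.imread('pics/w9.png'); cv2.imwrite('pics/w9b.png',cv2.resize(t,None,fx=1.56,fy=1.56,interpolation=cv2.INTER_CUBIC))
```

```text
13.736968964909801 guide frame F [-2.43692688 -1.05857243 -3.15232914] pos guide [ 0.12529362 -0.00108582  0.00129158]
```

View pics/w9b.png

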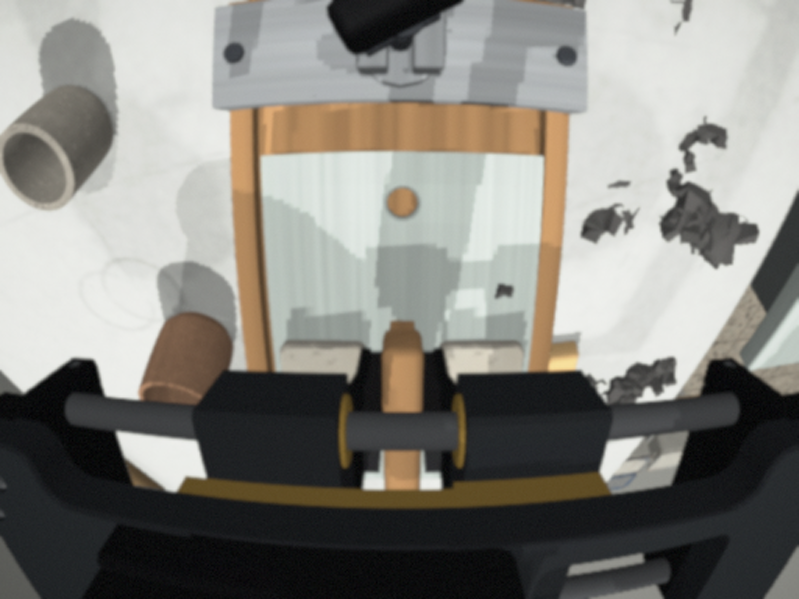

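Request:
jog_arm --pt "1 -0.002 0 -0.01 0 0 0" --pt "1 -0.004 0 -0.02 0 0 0" --pt "1 -0.006 0 -0.03 0 0 0" --pt "1 -0.01 0 -0.04 0 0 0" --pt "1 -0.02 0 -0.05 0 0 0" --pt "1 -0.03 0 -0.06 0 0 0" --pt "1 -0.04 0 -0.07 0 0 0" --pt "1 -0.05 0 -0.07 0 0 0" --pt "1 -0.06 0 -0.07 0 0 0" --pt "1 -0.06 0 -0.07 0 0 0"

```text
time_s: 15.6
tcp_pos: [0.568, -0.1054, 0.2398]
ee_rot: [[-0.055, -0.998, 0.032], [-0.864, 0.064, 0.5], [-0.501, -0.0, -0.866]]
wrist_force: [-0.9, 0.4, -2.0]
gripper_width: 0.157
```

Run:
```python
from h import *
s=sense(); print(s['gripper_width']*87,s['wrist_force'],s['moment'], 'pos',s['tcp_pos'])
c=snap('wrist','w10')
for nm,sc,(x0,y0,x1,y1) in (('top0',4,(110,180,245,310)),('side0',3,(230,235,410,350))):
    t=load(nm); im=cv2.cvtColor(t['frame'],cv2.COLOR_RGB2HSV)
    m=((im[:,:,0]>8)&(im[:,:,0]<32)&(im[:,:,1]>80)).astype(np.uint8); k=np.zeros_like(m); k[y0:y1,x0:x1]=1; m*=k
    m=cv2.morphologyEx(m,2,np.ones((3,3),np.uint8)); m=cv2.morphologyEx(m,3,np.ones((5,5),np.uint8))
    c=max(cv2.findContours(m,0,1)[0],key=cv2.contourArea); q=cv2.approxPolyDP(c,6,True)[:,0]; print(nm,q.tolist(),cv2.contourArea(c))
    if nm=='top0': r=cv2.boxPoints(cv2.minAreaRect(c)); q=r
    B=np.array([onz(t,*p,0.018) for p in q]); print(np.round(B,3).tolist(),B.mean(0))
    f=t['frame'][:,:,::-1].copy(); cv2.drawContours(f,[np.int32(q)],-1,(0,0,255),1); cv2.imwrite(f'pics/b{nm}.png',cv2.resize(f[y0:y1,x0:x1],None,fx=sc,fy=sc))
```

```text
13.636877590623671 [-0.87571757  0.3897443  -1.95811612] [-1.49304641  0.01651598  0.06703491] pos [ 0.56804812 -0.10536347  0.23984183]
top0 [[215, 199], [132, 207], [136, 295], [222, 287]] 7610.5
[[0.624, 0.305, 0.018], [0.643, 0.079, 0.018], [0.415, 0.056, 0.018], [0.397, 0.274, 0.018]] [0.5196593  0.17867748 0.018     ]
side0 [[394, 320], [351, 248], [254, 257], [271, 341], [392, 328]] 9715.0
[[0.4, 0.266, 0.018], [0.42, 0.063, 0.018], [0.641, 0.086, 0.018], [0.622, 0.3, 0.018], [0.41, 0.283, 0.018]] [0.49853623 0.19952976 0.018     ]
```

View pics/btop0.png

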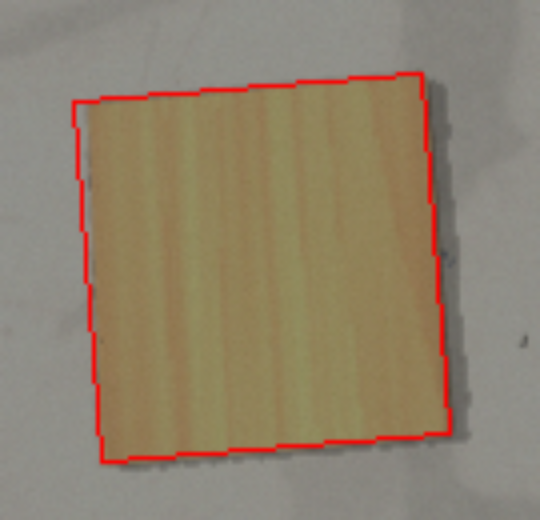

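View pics/bside0.png

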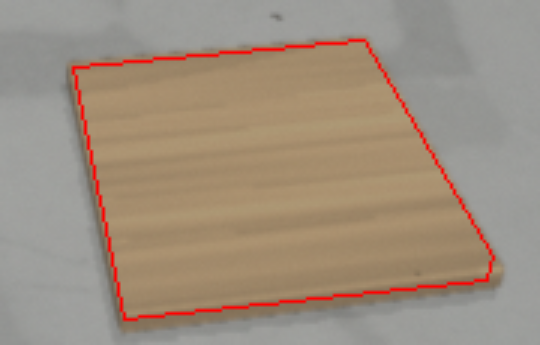

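View pics/w10.png

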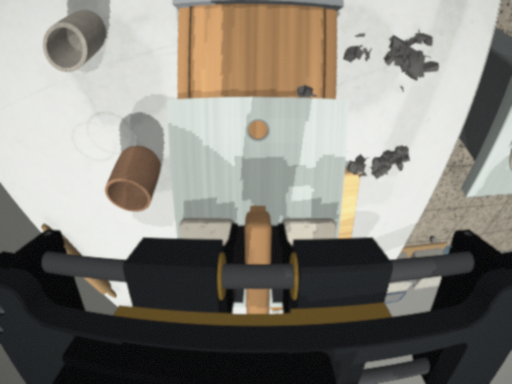

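Run:
```python
from h import *
t=load('top0')
B=np.array([onz(t,*p,0.018) for p in [(131.75,205),(216.25,198.5),(222.5,288.25),(135.75,295.75)]])
print(np.round(B,4),B.mean(0),[np.linalg.norm(B[i]-B[i-1]) for i in range(4)])
for i in range(4):
    d=B[i]-B[i-1]; print(np.degrees(np.arctan2(d[1],d[0])))
s=load('side0')
S=np.array([onz(s,230+u/3,235+v/3,0.018) for u,v in [(72,67),(365,40),(497,264),(123,302)]]); print(np.round(S,4),S.mean(0),[np.linalg.norm(S[i]-S[i-1]) for i in range(4)])
w=load('w10')
# carrier pose in tool: hole & lower-edge pixels
R=np.array(sense()['ee_rot']); p=np.array(sense()['tcp_pos'])
# plane of carrier top: 8mm above underside ; tool z offset of underside approx 20mm -> find by intersecting with plane tool z=const
for zt in (.010,.012,.014):
    for u,v in [(258.5,129),(167,98),(345,98)]:
        o,r=ray(w,u,v); o=R.T@(o-p); r=R.T@r; q=o+r*(zt-o[2])/r[2]; print(zt,(u,v),np.round(q,4))
```

```text
[[0.6242 0.2965 0.018 ]
 [0.6427 0.0786 0.018 ]
 [0.4169 0.0574 0.018 ]
 [0.3963 0.2728 0.018 ]] [0.52004367 0.17633424 0.018     ] [np.float64(0.2291145639338825), np.float64(0.2186117739054876), np.float64(0.22677086115588266), np.float64(0.216398808415092)]
5.924492670194393
-85.15807149821292
-174.62662491701175
95.45423594731007
[[0.6407 0.0867 0.018 ]
 [0.4191 0.0643 0.018 ]
 [0.3992 0.2725 0.018 ]
 [0.6215 0.2897 0.018 ]] [0.52012364 0.17831474 0.018     ] [np.float64(0.20387946551900846), np.float64(0.22267169774015289), np.float64(0.2091138186961365), np.float64(0.22303816287410447)]
0.01 (258.5, 129) [0.0647 0.0014 0.01  ]
0.01 (167, 98) [ 0.0843 -0.0523  0.01  ]
0.01 (345, 98) [0.0843 0.0521 0.01  ]
0.012 (258.5, 129) [0.0645 0.0014 0.012 ]
0.012 (167, 98) [ 0.0844 -0.053   0.012 ]
0.012 (345, 98) [0.0844 0.0527 0.012 ]
0.014 (258.5, 129) [0.0643 0.0014 0.014 ]
0.014 (167, 98) [ 0.0844 -0.0536  0.014 ]
0.014 (345, 98) [0.0844 0.0532 0.014 ]
```

```bash
cat >> h.py <<'E'
def flat(yawdeg):
    a=np.radians(yawdeg); cx=np.array([np.cos(a),np.sin(a),0]); x=-cx; z=np.array([0,0,-1.]); return np.c_[x,np.cross(z,x),z],cx
RF,cxv=flat(95.5); PB=np.array([.520,.177,.018])+cxv*.0095
E
python3 - <<'E'
from h import *
delta(PB+[0,0,.14],RF)
E
```

```text
t 15.65 shift [-0.2097  0.0671  0.2145] rotvec [-0.0407  0.5226 -0.1564]
```

Request:
jog_arm --pt "1 -0.01 0.003 0.0 0 0.05 -0.01" --pt "1 -0.03 0.008 0.01 0 0.1 -0.03" --pt "1 -0.06 0.015 0.03 -0.01 0.15 -0.05" --pt "1 -0.09 0.025 0.05 -0.02 0.22 -0.07" --pt "1 -0.12 0.035 0.075 -0.02 0.3 -0.09" --pt "1 -0.15 0.045 0.1 -0.03 0.38 -0.11" --pt "1 -0.18 0.055 0.125 -0.04 0.46 -0.14" --pt "1 -0.21 0.062 0.145 -0.04 0.523 -0.156" --pt "1 -0.23 0.067 0.158 -0.04 0.523 -0.156" --pt "1 -0.24 0.067 0.163 -0.04 0.523 -0.156"

```text
time_s: 16.48
tcp_pos: [0.5175, 0.1894, 0.2152]
ee_rot: [[0.099, -0.995, -0.004], [-0.995, -0.099, -0.002], [0.001, 0.004, -1.0]]
wrist_force: [0.2, -1.0, -3.3]
gripper_width: 0.16
```

Run:
```python
from h import *
delta(PB+[0,0,.053],RF); s=sense(); print(s['gripper_width']*87,s['wrist_force'],s['moment'])
c=snap('wrist','w11');c=snap('side','s11')
```

```text
t 16.4833 shift [ 0.0029 -0.0018  0.1442] rotvec [ 0.0042 -0.0013  0.003 ]
13.880632687600567 [ 0.23900794 -1.04526035 -3.33086162] [ 0.0748726  -0.01760806  0.05081719]
```

View pics/w11.png

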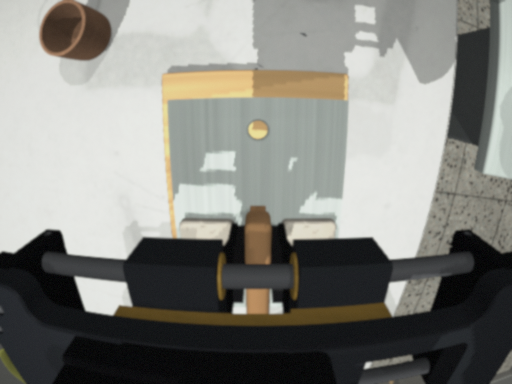

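View pics/s11.png

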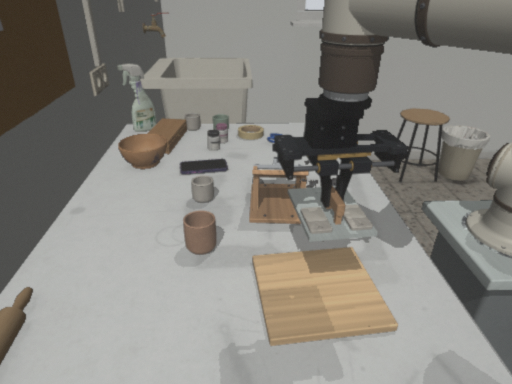

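Request:
jog_arm --pt "1 0.003 -0.002 0.015 0.004 -0.001 0.003" --pt "1 0.003 -0.002 0.035 0.004 -0.001 0.003" --pt "1 0.003 -0.002 0.055 0.004 -0.001 0.003" --pt "1 0.003 -0.002 0.075 0.004 -0.001 0.003" --pt "1 0.003 -0.002 0.095 0.004 -0.001 0.003" --pt "1 0.003 -0.002 0.115 0.004 -0.001 0.003" --pt "1 0.003 -0.002 0.13 0.004 -0.001 0.003" --pt "1 0.003 -0.002 0.14 0.004 -0.001 0.003" --pt "1 0.003 -0.002 0.144 0.004 -0.001 0.003" --pt "1 0.003 -0.002 0.144 0.004 -0.001 0.003"

```text
time_s: 17.42
tcp_pos: [0.5221, 0.1816, 0.0724]
ee_rot: [[0.089, -0.996, 0.002], [-0.996, -0.089, -0.0], [0.001, -0.002, -1.0]]
wrist_force: [-0.9, -0.1, -3.6]
gripper_width: 0.159
```

Run:
```python
from h import *
delta(PB+[0,0,.023],RF); s=sense(); print(s['gripper_width']*87,s['wrist_force'],s['moment'])
c=snap('wrist','w12');c=snap('side','s12'); t=cv2.imread('pics/s12.png'); cv2.imwrite('pics/s12b.png',cv2.resize(t[190:360,230:430],None,fx=3.5,fy=3.5,interpolation=cv2.INTER_CUBIC))
```

```text
t 17.4167 shift [-0.0051  0.0026  0.0314] rotvec [-0.0022 -0.0006 -0.0069]
13.812416761397822 [-0.93034363 -0.12973165 -3.55372007] [ 0.06612863 -0.03347142  0.04160515]
```

View pics/s12b.png

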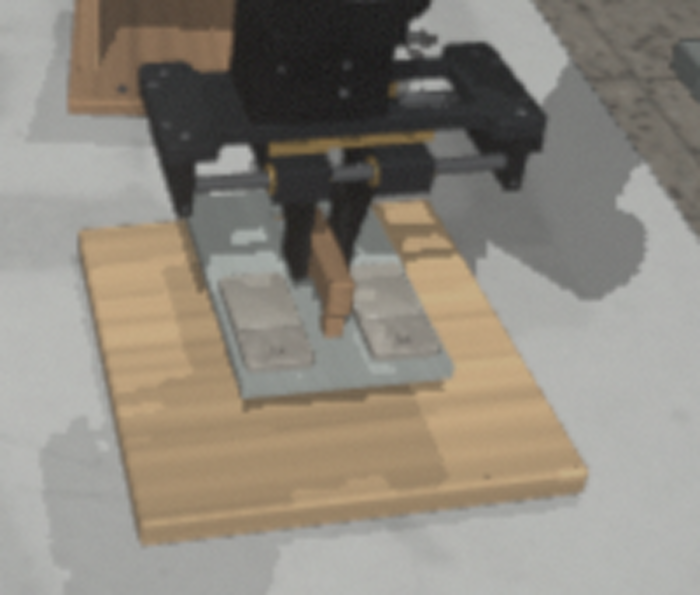

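View pics/w12.png

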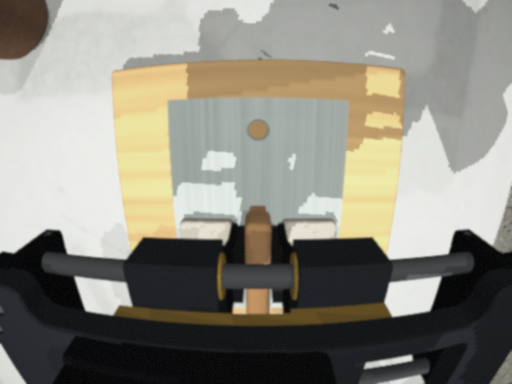

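Request:
jog_arm --pt "1 -0.002 0.001 0.005 -0.002 0 -0.007" --pt "1 -0.005 0.0025 0.01 -0.002 0 -0.007" --pt "1 -0.005 0.0025 0.015 -0.002 0 -0.007" --pt "1 -0.005 0.0025 0.02 -0.002 0 -0.007" --pt "1 -0.005 0.0025 0.023 -0.002 0 -0.007" --pt "1 -0.005 0.0025 0.025 -0.002 0 -0.007" --pt "1 -0.005 0.0025 0.026 -0.002 0 -0.007" --pt "1 -0.005 0.0025 0.027 -0.002 0 -0.007" --pt "1 -0.005 0.0025 0.027 -0.002 0 -0.007" --pt "1 -0.005 0.0025 0.027 -0.002 0 -0.007"

```text
time_s: 18.35
tcp_pos: [0.5195, 0.1876, 0.0463]
ee_rot: [[0.097, -0.995, 0.002], [-0.995, -0.097, 0.001], [-0.001, -0.002, -1.0]]
wrist_force: [-0.7, -0.7, -2.7]
gripper_width: 0.159
```

Request:
jog_arm --pt "1 0 0 0 0 0 0" --pt "1 0 0 0.001 0 0 0" --pt "1 0 0 0.001 0 0 0" --pt "1 0 0 0.002 0 0 0" --pt "1 0 0 0.002 0 0 0" --pt "1 0 0 0.003 0 0 0" --pt "1 0 0 0.003 0 0 0" --pt "1 0 0 0.003 0 0 0" --pt "1 0 0 0.003 0 0 0" --pt "1 0 0 0.003 0 0 0"

```text
time_s: 19.18
tcp_pos: [0.5194, 0.1876, 0.0432]
ee_rot: [[0.097, -0.995, 0.002], [-0.995, -0.097, 0.001], [-0.0, -0.002, -1.0]]
wrist_force: [0.1, -0.6, -3.9]
gripper_width: 0.16
```

Run:
```python
from h import *
delta(PB+[0,0,.023],RF); s=sense(); print(s['gripper_width']*87,s['wrist_force'],s['moment'])
```

```text
t 19.1833 shift [0.0011 0.0004 0.0022] rotvec [-0.002   0.0004  0.0017]
13.917036864877481 [ 0.08998308 -0.60641232 -3.85999456] [0.08066027 0.00384742 0.03466838]
```

Not touching yet; continue in fine steps.

Request:
jog_arm --pt "1 0.001 0 0 0 0 0" --pt "1 0.001 0 0.001 0 0 0" --pt "1 0.001 0 0.001 0 0 0" --pt "1 0.001 0 0.002 0 0 0" --pt "1 0.001 0 0.002 0 0 0" --pt "1 0.001 0 0.003 0 0 0" --pt "1 0.001 0 0.003 0 0 0" --pt "1 0.001 0 0.003 0 0 0" --pt "1 0.001 0 0.003 0 0 0" --pt "1 0.001 0 0.003 0 0 0"

```text
time_s: 20.02
tcp_pos: [0.5197, 0.1865, 0.0414]
ee_rot: [[0.098, -0.995, 0.002], [-0.995, -0.098, 0.0], [-0.0, -0.002, -1.0]]
wrist_force: [-2.0, 0.1, 5.6]
gripper_width: 0.161
```

Run:
```python
from h import *
delta(PB+[0,0,.023],RF); s=sense(); print(s['gripper_width']*87,s['wrist_force'],s['moment'])
```

```text
t 20.0167 shift [0.     0.0006 0.0004] rotvec [-0.0025  0.0003  0.0021]
13.971643864774403 [-1.98877535  0.11522747  5.5596314 ] [-0.23508856  0.81050509 -0.02655261]
```

Request:
jog_arm --pt "1 0 0 -0.001 0 0 0" --pt "1 0 0 -0.001 0 0 0" --pt "-1 0 0 -0.001 0 0 0" --pt "-1 0 0 -0.001 0 0 0" --pt "-1 0 0 -0.001 0 0 0" --pt "-1 0 0 -0.001 0 0 0" --pt "-1 0 0 -0.001 0 0 0" --pt "-1 0 0 -0.001 0 0 0" --pt "-1 0 0 -0.001 0 0 0" --pt "-1 0 0 -0.001 0 0 0"

```text
time_s: 20.85
tcp_pos: [0.5195, 0.1866, 0.0412]
ee_rot: [[0.097, -0.995, 0.002], [-0.995, -0.097, 0.001], [-0.0, -0.002, -1.0]]
wrist_force: [-0.2, 0.7, 0.2]
gripper_width: 0.683
```

Request:
jog_arm --pt "-1 0 0 -0.005 0 0 0" --pt "-1 0 0 -0.01 0 0 0" --pt "-1 0 0 -0.02 0 0 0" --pt "-1 0 0 -0.04 0 0 0" --pt "-1 0 0 -0.06 0 0 0" --pt "-1 0 0 -0.09 0 0 0" --pt "-1 0 0 -0.12 0 0 0" --pt "-1 0 0 -0.15 0 0 0" --pt "-1 0 0 -0.17 0 0 0" --pt "-1 0 0 -0.17 0 0 0"

```text
time_s: 21.68
tcp_pos: [0.5218, 0.1876, 0.218]
ee_rot: [[0.098, -0.995, 0.013], [-0.995, -0.098, 0.006], [-0.005, -0.013, -1.0]]
wrist_force: [0.5, 0.5, 0.7]
gripper_width: 1.002
```

Run:
```python
from h import *
s=sense(); print(s['gripper_width']*87,s['wrist_force'],s['tcp_pos'])
c=snap('wrist','w13');c=snap('side','s13');c=snap('top','t13')
t=cv2.imread('pics/s13.png'); a=cv2.resize(t[130:360,170:430],(680,600),interpolation=cv2.INTER_CUBIC); cv2.imwrite('pics/s13b.png',a)
```

```text
87.17013984842117 [0.48705415 0.48721999 0.69061116] [0.5217797  0.18763797 0.21796885]
```

View pics/s13b.png

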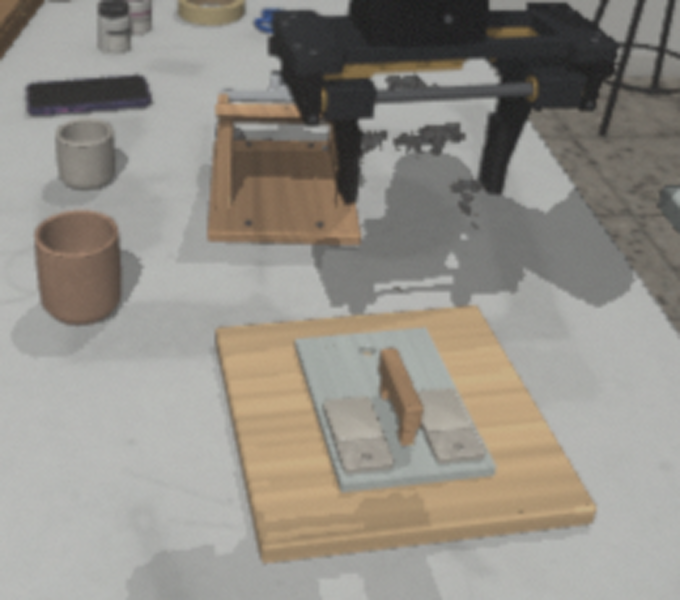

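View pics/w13.png

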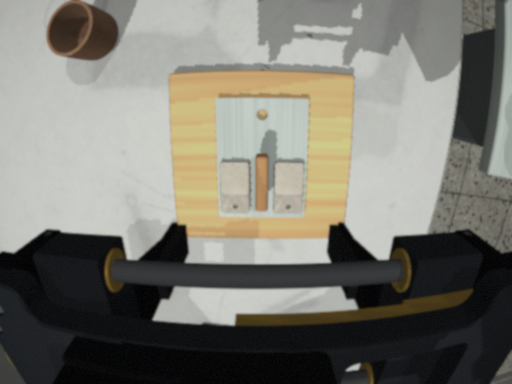

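View pics/t13.png

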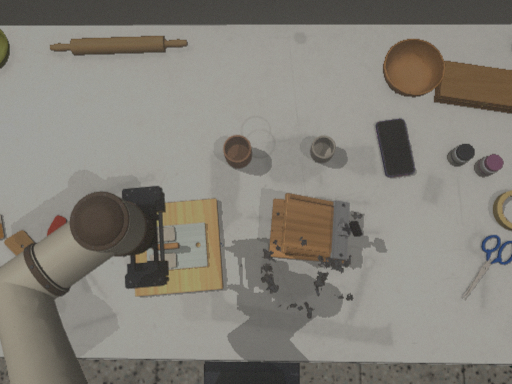

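Run:
```python
from h import *
w=load('w13')
C=np.array([onz(w,*p,.026) for p in [(217,97),(309,97),(306,216.5),(219,216)]]);B=np.array([onz(w,*p,.018) for p in [(170,73),(353,74),(348,238),(177,238)]])
print(C.mean(0),B.mean(0),[np.linalg.norm(C[i]-C[i-1]) for i in range(4)],[np.linalg.norm(B[i]-B[i-1]) for i in range(4)])
t=cv2.imread('pics/t13.png'); cv2.imwrite('pics/t13c.png',cv2.resize(t[170:290,215:385],None,fx=4.5,fy=4.5,interpolation=cv2.INTER_CUBIC))
d=cv2.absdiff(t,cv2.imread('pics/top0.png')); print(d[125:175,215:345].max(), d[125:175,215:345].mean())
```

```text
[0.51793156 0.17604461 0.026     ] [0.51847203 0.17847928 0.018     ] [np.float64(0.15000041398394157), np.float64(0.1082637885031367), np.float64(0.15056959178052173), np.float64(0.11246610918422337)] [np.float64(0.22071235319016694), np.float64(0.22412843020361298), np.float64(0.21888956893835226), np.float64(0.2383769025993755)]
23 12.634871794871795
```

View pics/t13c.png

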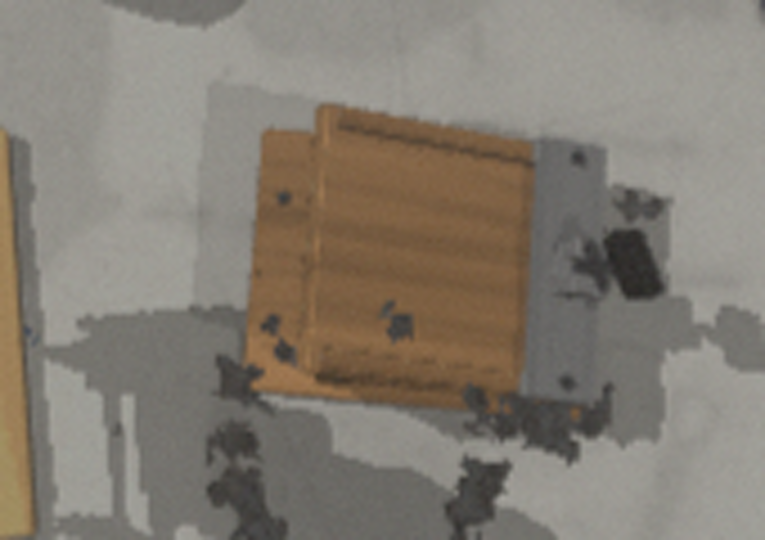

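Everything checks out: the carrier is centred within about 2 mm, the knob is still turned and raised, and the cups haven't moved. I'm handing the job in.

```bash
python3 -c "
from station import *
print(finish_job())"
```

```text
the job is handed in; nothing more can be done
None
```

The job is done and handed in at about 22 s of the 54 s allowed. I pulled the plunger about 14 mm by the force reading, turned it 60° and lowered it until the fork's cheeks took the load. Then I let go, slid the carrier about 58 mm up the slope from under the bridge, and set it down flat, handle up, on the board.

- **Carrier:** the last wrist picture puts its centre about 2.5 mm from the board's centre. It stayed gripped until it touched the board (force change about 9 N).
- **Plunger:** the last top picture shows the grip still raised and turned. The lowering also stopped against the cheeks, which fits the latch.
- **Cups:** both sit at the same pixels in the top picture as at the start. The remaining difference there looked like an even brightness change from the arm's shade.
- **Forces:** wrist force readings at the end of each move never exceeded about 11 N. The arm ended clear, with the tool about 0.22 m above the table.
- **Disagreements:** the grip and handle looked 1–2 mm lower and further down the slope than the bridge screws predicted, so I shifted the targets by 1 mm. During the pull, the tool stopped 1–2 mm short of the commanded pose. Neither mattered.

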